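# Set out the price tickets on the stall's rail

## Robot

A 6-joint arm with a two-finger parallel gripper is mounted at the origin on the work surface. World frame = base frame: x ahead of the robot, y to its left, z up, the work surface at z = 0. Lengths are in m, angles in rad, forces in N, time in s.
With the tool pointing down it reaches from about 0.325 to 0.9 m from the base axis. Payload 6.1 kg.
Tool frame: the origin (TCP) lies between the finger pads; the fingertips stand 19 mm ahead of it and the grasp point (between the pads) is the TCP; y points along the fingers, z is the direction in which the jaws open and shut, and the axes are right-handed (so a half turn about y gives the same grasp; the last joint's range is limited). The gripper opens to 87 mm and grips with 3 to 60 N. Pads are 19 mm wide; open, the fingers measure 117 mm over their backs; the gripper's body (75 mm by 190 mm) begins 51 mm behind the grasp point.
Start: joints at [-1.42, 0.22, 1.526, -0, 1.395, -0.126], TCP at [0.171, -0.601, 0.242] pointing down, gripper open.
Joint ranges: [-2.98, 2.98], [-0.91, 2.08], [0.09, 2.57], [-1.24, 4.39], [0.2, 2.65], [-2.68, 2.68]. Speed limits (rad/s): [2.57, 2.57, 3.01, 3.14, 3.14, 3.14].

## Interface

Orientations are given as [roll, pitch, yaw] about the fixed x, y, z axes, in that order (R = Rz(yaw) Ry(pitch) Rx(roll)).
In Python, from workcell import r, eoat, viewer, nets, status gives the robot as it stands. Calls block until the motion is done:
- r.move_to(position, orientation): joint-space move of the TCP to a pose.
- r.servo_line(position, rot=None, speed=0.15, contact_N=None): straight line of the TCP; rot=None keeps the orientation; speed is the mean speed in m/s. With contact_N (N) it stops when the force on the tool has changed by that much, and returns True; else False.
- r.movej(angles): joint-space move.
- eoat.open_gripper() and eoat.gripper_close(strength=None): open the fingers fully, or close them until they stop; strength is the grip in N (None keeps the last).
- r.dwell(seconds).
- r.solve_ik(position, orientation): joint angles nearest the present ones, or None.
- viewer.get_image(name): name is "scene" or "top" or "wrist"; returns a dict with "image" (384x512x3 uint8, blue, green, red), "depth" (384x512 float32, m along the optical axis (not along the pixel's ray), 0 where there is no reading), "fx", "fy", "cx", "cy" (pixels), "R" (3x3) and "t" (3): a world point X has camera coordinates R X + t. Camera axes: x right, y down, z forward; pixel columns grow to the right and rows downward; lengths in m; the calibration is good to about 2 mm. A picture is of the moment at which its call begins.
A pose or a line that the arm cannot do raises r.PlanningError and nothing moves.
- r.job_done(): hands the job in, once; it reports no verdict.
Trained networks look in the newest picture that a camera, given by its name, has taken for a name from the list of things; names that differ only in an ending like _2 or _b are one class to them, and where a whole thing is asked for, a point or a joint stands for the part that bears it (a point fixed in the world has none). Each returns a list of dicts, best first, with "p" (0 to 1); they miss things now and then, are a little off and sometimes report something else, mostly with a low value. They report only what shows in the picture. A call takes as long as a camera call. They do not tell look-alikes from the thing itself.
- nets.regions_of(camera, query): "mask" (384x512 bool, what is visible of it) and "point" ([column, row] in pixels, amid what is visible of it).
- nets.spot_point(camera, query): "point" ([column, row] in pixels: a listed point, or the origin of a listed thing).
Readings, each from a call of its own:
- status.get_clock(): time.
- status.get_q(): joint angles.
- status.get_joint_velocities(): joint speeds.
- status.get_joint_efforts(): joint torques, N m.
- status.get_tcp_pos(): TCP position.
- status.get_tool_rot(): TCP orientation.
- status.get_ft_force(): force on the tool from outside, world axes, zero at the start.
- status.get_ft_torque(): the same for the moment, N m.
- status.get_finger_gap(): opening from 0.0 (shut) to 1.0 (fully open).
Only numpy, scipy, OpenCV 4.12 (cv2) and the standard library are available. Lean on these libraries where they do the work, as an engineer would, in place of code of your own. Each camera call takes 0.05 s, during which the arm holds its last target. There are 200 camera calls.

## Task

Get the stall's display ready to open: swing the lamp off the ticket rail until its head is over the middle dish, and have the blue and the green price ticket each sitting squarely astride the rail, centred behind the dish of its own colour (the green one now hangs behind the blue dish, the blue one stands on the counter). Leave the orange ticket hanging as it is and everything else on the counter where it stands, and let nothing touch the food or its dishes.

Things in the scene. Friction and masses are not known exactly. Their poses are not given: they have to be found in the camera images.
- rail_mid (a point): Ticket rail: round horizontal steel bar, 14 mm thick, 500 mm long, on a 145 mm high post at each end (foot plates 60 mm wide). Point: middle of the bar on its centre line, 145 mm above the counter. y axis along the bar, x away from the robot to the dishes. Its place and yaw vary; dishes and lamp stand keep their places relative to it.
- mid_place (a point): Centre of the middle dish, whichever it is, 30 mm above the counter. The three dishes stand in a row along the rail, 150 mm apart, their centres 160 mm beyond the bar.
- dish_blue: Round blue dish with a brown pie, 140 mm wide, up to 40 mm high, fixed. Origin under its centre; its x and y axes are those of the rail, so the ticket belongs at this y along the rail. Which of the three places each dish has varies.
- dish_green: Round green dish of olives, 140 mm wide, up to 40 mm high, fixed. Axes and origin as for the blue dish.
- dish_orange: Round orange dish with a fruit tart, 140 mm wide, up to 40 mm high, fixed. Axes and origin as for the blue dish.
- ticket_blue_mid (a point): Blue ticket, blank slate faces: stiff 3 mm sheet bent to a saddle open below and at both ends, 90 mm long (y), 90 high, 100 g. Upper 38 mm: upright-sided, flat-topped channel, 34 mm wide outside (x), 28 inside; below it the panels splay to 61 mm. Point: its centre, 45 mm below its top, z up; hung, it lies 35 mm below the bar's centre. Starts standing on the counter, y within 0.65 rad of the rail's.
- ticket_green_mid (a point): Green-framed ticket, of the same shape and size; this point is its centre. It starts hung on the rail, behind the blue dish. It slides along the rail when pushed at its end (about 1 N), but cannot pass another ticket without being lifted.
- ticket_orange_mid (a point): Orange-framed ticket, of the same shape and size; this point is its centre. It hangs on the rail in its right place behind the orange dish and is to stay there. Neighbouring tickets that are centred behind their dishes are 60 mm apart.
- lamp_head (a point): Display lamp's head: a dark round can, 64 mm across, its side upright from 205 to 270 mm above the counter, hung by a thin stem from the end of a horizontal arm (a 16 mm tube whose centre is 366 mm above the counter). This point is in the head's middle, 240 mm above the counter.
- lamp_hinge (a point): A point on the upright axis about which the lamp arm swings, at the head's height, 335 mm from the head's centre. The stand's post (20 mm thick, 350 mm high, foot 130 mm wide) is on this axis, past the rail's end to the robot's left.
- lamp_arm (a joint): Angle of the lamp arm, rad: 0 when parallel to the rail; grows as the head swings away from the robot (counter-clockwise from above); stops at -0.9 and 0.9. Over the middle dish it reads about 0.18; it starts between -0.5 and -0.12. The hinge is stiff and stays where it is left; a push of about 1 N at the head moves it.
- jar: Amber glass jar with a brass lid, 56 mm across, 75 mm high, about 100 mm from the blue ticket's centre on its +y side. Origin under its centre. Leave it.
- dip_bowl: Small white bowl, 68 mm across, 34 mm high, about 105 mm from the blue ticket's centre on its -y side. Origin under its centre. Leave it.
- napkins: Stack of white napkins, 90 x 90 x 45 mm, on the robot's right. Origin under its centre. Leave it.
- plant: Red-leaved plant in a black pot, 108 mm across, 200 mm high, left of the work area. Origin under its centre. Leave it.
- scissors: Scissors with orange handles lying flat, 200 x 90 x 12 mm. Origin under the rivet. Leave them.
- oil: Green glass oil bottle, 56 mm across, 200 mm high. Origin under its centre. Leave it.
- mill: Dark wooden pepper mill, 52 mm across, 134 mm high. Origin under its centre. Leave it.
There are look-alikes about, which are no part of the job. What is shaped like the part that bears ticket_blue_mid but yellow is not meant.

How it is judged:
By the outcome, as a careful person would: the job done as asked, in the order asked, and still so for the second after the job is handed in, with the robot touching nothing.
It also fails if it takes over 72 s, if anything falls off the work surface, if the arm or the gripper's body presses on something with over 40 N, if the wrist force passes 120 N, or if a joint passes its speed limit or range.

## Working session

There is one attempt and no reset: what is moved stays moved. The work goes in short steps, each a Python script; the robot and the scene stay as the last script left them, time stands still between calls to the robot, and variables do not carry over. Pictures are saved under pics/ and viewed, about 8 in all and at most 12, crops included, and the job is handed in when it is done.

```bash
ls; mkdir -p pics; cat > h.py <<'E'
import numpy as np, cv2
from workcell import r, eoat, viewer, nets, status
def ray(im,p):
    d=np.array([(p[0]-im['cx'])/im['fx'],(p[1]-im['cy'])/im['fy'],1.0]); R=np.array(im['R']);t=np.array(im['t'])
    return -R.T@t, R.T@d
def at_z(im,p,z):
    o,d=ray(im,p); return o+d*(z-o[2])/d[2]
def cloud(im):
    v,u=np.indices(im['depth'].shape); d=im['depth'].astype(float)
    P=np.stack([(u-im['cx'])/im['fx']*d,(v-im['cy'])/im['fy']*d,d],-1)
    W=(P-np.array(im['t']))@np.array(im['R']); W[d==0]=np.nan
    return W
def proj(im,X):
    c=np.array(im['R'])@np.array(X)+np.array(im['t']); return np.array([c[0]/c[2]*im['fx']+im['cx'],c[1]/c[2]*im['fy']+im['cy']])
E
cat > a.py <<'E'
from h import *
for c in ['top','scene']:
    im=viewer.get_image(c); cv2.imwrite(f'pics/{c}0.png',im['image']); np.save(f'{c}0.npy',im,allow_pickle=True)
    W=cloud(im)
    print(c,-np.array(im['R']).T@im['t'])
    for n,z in [('rail_mid',.145),('mid_place',.03),('dish_blue',0),('dish_green',0),('dish_orange',0),('ticket_blue_mid',.045),('ticket_green_mid',.11),('ticket_orange_mid',.11),('lamp_head',.24),('lamp_hinge',.24),('jar',0),('dip_bowl',0),('napkins',0),('plant',0),('scissors',0),('oil',0),('mill',0)]:
        print(n,[(round(x['p'],2),np.round(x['point']).tolist(),np.round(at_z(im,x['point'],z)[:2],3).tolist()) for x in nets.spot_point(c,n)[:3]])
print(status.get_clock())
E
python3 a.py
```

```text
pics
top [ 0.32591239 -0.00523723  1.56044151]
rail_mid [(0.35, [245.0, 140.0], [0.72, 0.029])]
mid_place []
dish_blue [(0.58, [287.0, 138.0], [0.769, -0.109])]
dish_green [(0.98, [201.0, 138.0], [0.763, 0.182]), (0.29, [259.0, 214.0], [0.509, -0.018])]
dish_orange [(0.81, [243.0, 139.0], [0.763, 0.041])]
ticket_blue_mid [(0.81, [288.0, 229.0], [0.458, -0.11]), (0.77, [355.0, 273.0], [0.325, -0.321]), (0.57, [142.0, 221.0], [0.475, 0.353])]
ticket_green_mid [(0.78, [289.0, 179.0], [0.607, -0.109]), (0.23, [369.0, 190.0], [0.578, -0.357])]
ticket_orange_mid [(0.77, [242.0, 180.0], [0.601, 0.035])]
lamp_head [(0.95, [238.0, 151.0], [0.659, 0.046]), (0.6, [261.0, 212.0], [0.487, -0.021])]
lamp_hinge []
jar [(0.69, [259.0, 213.0], [0.513, -0.02])]
dip_bowl [(0.84, [311.0, 247.0], [0.405, -0.191])]
napkins [(0.77, [386.0, 223.0], [0.488, -0.438])]
plant [(0.74, [138.0, 252.0], [0.38, 0.371])]
scissors [(0.58, [174.0, 238.0], [0.425, 0.254]), (0.46, [259.0, 211.0], [0.519, -0.018])]
oil [(0.92, [142.0, 222.0], [0.477, 0.362])]
mill [(0.79, [367.0, 189.0], [0.598, -0.377])]
scene [1.1548275
[... 438 characters left out ...]
 [(0.9, [231.0, 202.0], [0.61, -0.097])]
ticket_orange_mid [(0.49, [260.0, 220.0], [0.604, 0.03])]
lamp_head [(0.77, [253.0, 214.0], [0.653, 0.037]), (0.35, [334.0, 236.0], [0.56, 0.284])]
lamp_hinge [(0.58, [242.0, 169.0], [0.537, -0.096])]
jar [(0.57, [262.0, 210.0], [0.519, -0.024])]
dip_bowl [(0.58, [248.0, 169.0], [0.403, -0.182])]
napkins [(0.96, [185.0, 152.0], [0.494, -0.442]), (0.44, [257.0, 217.0], [0.556, -0.019])]
plant [(0.58, [366.0, 239.0], [0.382, 0.357])]
scissors [(0.78, [333.0, 235.0], [0.442, 0.252])]
oil [(0.65, [352.0, 261.0], [0.488, 0.36]), (0.49, [184.0, 152.0], [0.5, -0.443])]
mill [(0.74, [261.0, 208.0], [0.514, -0.029]), (0.5, [182.0, 174.0], [0.583, -0.376])]
1.8
```

```bash
python3 -c "
import cv2
i=cv2.imread('pics/top0.png')[110:300,110:420]; cv2.imwrite('pics/t1.png',cv2.resize(i,None,fx=2.55,fy=2.55,interpolation=2))
i=cv2.imread('pics/scene0.png')[100:330,150:430]; cv2.imwrite('pics/s1.png',cv2.resize(i,None,fx=2.6,fy=2.6,interpolation=2))"
```

```text
(no output)
```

View pics/t1.png

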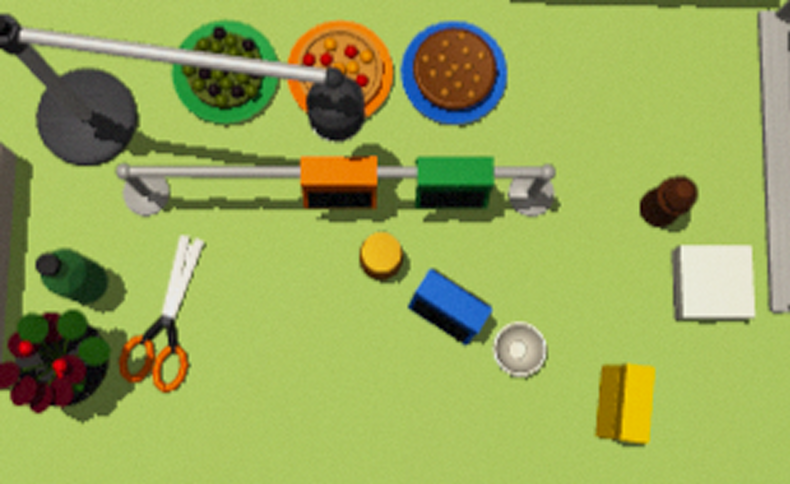

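View pics/s1.png

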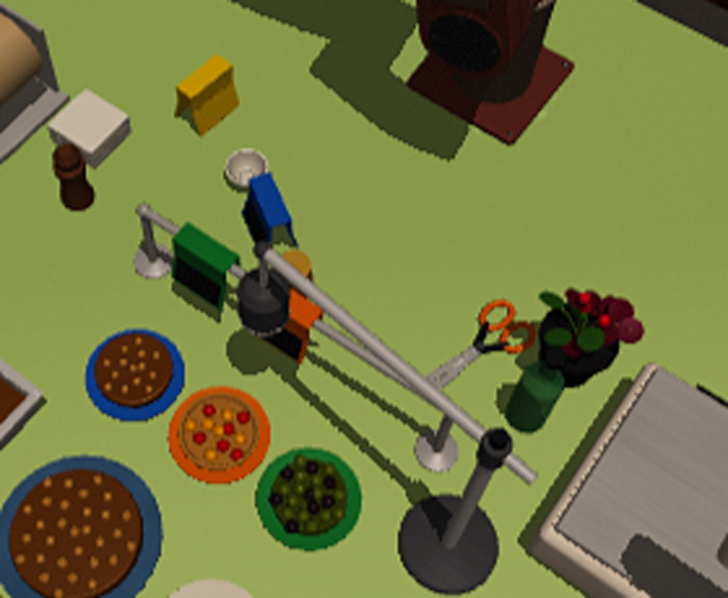

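The pictures show the blue, orange and green dishes in order from the right, with orange in the middle. The lamp head sits just over the rail near the orange ticket, and the green ticket hangs behind the blue dish. Two candidates for the blue ticket: the blue saddle at top (288,229), and the yellow saddle at (355,273). The blue one fits, and the yellow is the excluded look-alike. The crop already shows this clearly. Next I take precise measurements from depth.

```bash
cat > b.py <<'E'
from h import *
for c in ['top','scene']:
    im=np.load(f'{c}0.npy',allow_pickle=True).item(); W=cloud(im); I=im['image'].astype(int)
    hsv=cv2.cvtColor(im['image'],cv2.COLOR_BGR2HSV).astype(int); z=W[...,2]
    box=(W[...,0]>.4)&(W[...,0]<.9)&(abs(W[...,1])<.36)
    bar=box&(abs(z-.149)<.008)&(abs(W[...,0]-.605)<.03)&(hsv[...,1]<60)
    P=W[bar][:,:2]; k=np.polyfit(P[:,1],P[:,0],1)
    for _ in range(3):
        m=abs(P[:,0]-np.polyval(k,P[:,1]))<.006; k=np.polyfit(P[m,1],P[m,0],1)
    print(c,'bar n',m.sum(),'x=%.4f*y+%.4f'%tuple(k),'y',P[m,1].min(),P[m,1].max(), 'z',np.median(W[bar][:,2]))
    for n,(a,b) in dict(orange=(5,18),green=(55,80),blue=(100,125)).items():
        col=(hsv[...,0]>=a)&(hsv[...,0]<=b)&(hsv[...,1]>130)
        for nm,zz,lo,hi in [('ticket',.155,.146,.166),('tick_low',.09,.08,.1),('dish',.03,.003,.05)]:
            mm=col&(z>lo)&(z<hi)&(W[...,0]<(.68 if nm!='dish' else .9))&(W[...,0]>(.69 if nm=='dish' else .4))&(abs(W[...,1])<.26)
            Q=W[mm]
            if len(Q)<15: continue
            rc=cv2.minAreaRect(Q[:,:2].astype(np.float32)*1000)
            print(n,nm,len(Q),'rect',np.round(rc[0]).tolist(),np.round(rc[1]).tolist(),round(rc[2],1),'mean',np.round(Q.mean(0),4), 'circ' ,[np.round(q) for q in cv2.minEnclosingCircle(Q[:,:2].astype(np.float32)*1000)] if nm=='dish' else '')
    hd=(z>.2)&(z<.275)&(W[...,0]>.58)&(W[...,0]<.72)&(abs(W[...,1]-.04)<.06)
    print('head',hd.sum(),[np.round(q,1) for q in cv2.minEnclosingCircle(W[hd][:,:2].astype(np.float32)*1000)])
    arm=(z>.355)&(z<.385)&(W[...,1]>0)&(W[...,1]<.45)&(W[...,0]>.55)&(W[...,0]<.8)
    Q=W[arm]; 
    if len(Q)>20: k=np.polyfit(Q[:,1],Q[:,0],1); print('arm',len(Q),k,Q[:,1].min(),Q[:,1].max())
E
python3 b.py
```

```text
top bar n 395 x=-0.0135*y+0.6030 y -0.22074723212348332 0.2934247566392382 z 0.1515633013175582
orange ticket 339 rect [604.0, 34.0] [35.0, 87.0] 1.4 mean [0.6022 0.033  0.1554] circ 
orange dish 1581 rect [804.0, -51.0] [192.0, 418.0] 0.0 mean [ 0.7745 -0.0442  0.0297] circ [array([841., -51.]), np.float64(216.0)]
green ticket 322 rect [604.0, -104.0] [33.0, 87.0] 1.2 mean [ 0.6041 -0.1034  0.1553] circ 
green tick_low 21 rect [582.0, -39.0] [8.0, 218.0] 1.2 mean [ 0.5829 -0.0854  0.0929] circ 
green dish 483 rect [760.0, 188.0] [135.0, 137.0] 77.9 mean [0.7532 0.1878 0.0153] circ [array([760., 190.]), np.float64(70.0)]
blue tick_low 331 rect [536.0, -76.0] [243.0, 116.0] 45.8 mean [ 0.462  -0.1055  0.0912] circ 
blue dish 603 rect [820.0, -80.0] [262.0, 138.0] 30.1 mean [ 0.7921 -0.0828  0.0155] circ [array([812., -60.]), np.float64(136.0)]
head 175 [array([657.3,  35.5]), np.float64(32.5)]
arm 950 [0.11632977 0.65272389] 0.026042264365164755 0.4172397596014872
scene bar n 213 x=-0.0152*y+0.6095 y -0.21842192671566085 0.2880370772764362 z 0.15000456032641576
orange ticket 125 rect [606.0, 50.0] [56.0, 36.0] 88.2 mean [0.605  0.056  0.1545] circ 
orange dish 1718 rect [781.0, -28.0] [158.0, 499.0] 11.9 mean [ 0.7728 -0.0181  0.0265] circ [array([824., -19.]), np.float64(250.0)]
green ticket 212 rect [609.0, -104.0] [35.0, 88.0] 1.4 mean [ 0.6105 -0.1027  0.1541] circ 
green dish 522 rect [764.0, 190.0] [136.0, 135.0] 35.2 mean [0.7688 0.192  0.014 ] circ [array([764., 189.]), np.float64(69.0)]
blue tick_low 184 rect [531.0, -34.0] [290.0, 46.0] 47.0 mean [ 0.466  -0.1039  0.0893] circ 
blue dish 482 rect [820.0, -82.0] [255.0, 138.0] 29.1 mean [ 0.8099 -0.0745  0.014 ] circ [array([811., -61.]), np.float64(134.0)]
head 234 [array([661.1,  34.4]), np.float64(33.4)]
arm 830 [0.1259951  0.65649978] 0.02534291878196919 0.41707490531868063
```

```bash
cat >> h.py <<'E'
from scipy.spatial.transform import Rotation as Ro
def rot(yaw,tilt=0,flip=1):
    """fingers (tool y) down, tilted forward by tilt; jaw axis at world yaw"""
    pass
def frame(yv,zv): # finger dir, jaw dir -> rpy
    yv=np.array(yv,float);yv/=np.linalg.norm(yv);zv=np.array(zv,float);zv/=np.linalg.norm(zv)
    return Ro.from_matrix(np.stack([np.cross(yv,zv),yv,zv],1)).as_euler('xyz').tolist()
def down(jaw_yaw): return frame([0,0,-1],[np.cos(jaw_yaw),np.sin(jaw_yaw),0])
E
sed -i '/^def rot/,/pass$/d' h.py
cat > c.py <<'E'
from h import *
print(status.get_tool_rot(), Ro.from_euler('xyz',status.get_tool_rot()).as_matrix().round(2).tolist())
for s in (1,-1):
    o=frame([1,0,-1],[0,s,0]); print('tilt',s,[np.round(q,2) if (q:=r.solve_ik(p,o)) is not None else None for p in ([.48,.036,.30],[.56,.036,.245],[.716,.038,.245])])
    for nm,y,p in [('green',.0143,[.606,-.104,.24]),('greenT',.0143,[.606,.187,.24]),('blue',-.5,[.463,-.106,.2]),('blueT',.0143,[.606,-.112,.24])]:
        q=r.solve_ik(p,down(y+(np.pi if s<0 else 0))); print(nm,s,None if q is None else np.round(q,2))
E
python3 c.py
```

```text
[-1.57085094e+00  1.50189819e-05 -2.86481756e+00] [[-0.96, -0.0, 0.27], [-0.27, 0.0, -0.96], [-0.0, -1.0, -0.0]]
tilt 1 [array([-0.17, -0.84,  2.42,  0.17,  0.79, -1.81]), array([-0.13, -0.47,  2.33,  0.19,  0.51, -1.83]), array([-0.08, -0.02,  1.97,  0.15,  0.42, -1.76])]
green 1 [-0.3   0.2   1.56 -0.    1.39 -0.31]
greenT 1 [ 0.18  0.24  1.5  -0.    1.4   0.16]
blue 1 [-0.39 -0.11  1.95  0.    1.3   0.11]
blueT 1 [-0.31  0.2   1.55 -0.    1.39 -0.32]
tilt -1 [array([-0.17, -0.84,  2.42,  0.17,  0.79,  1.33]), array([-0.13, -0.47,  2.33,  0.19,  0.51,  1.31]), array([-0.08, -0.02,  1.97,  0.15,  0.42,  1.38])]
green -1 None
greenT -1 None
blue -1 None
blueT -1 None
```

```bash
cat > d.py <<'E'
from h import *
o=frame([1,0,-1],[0,-1,0])
eoat.gripper_close(10)
r.move_to([.48,.036,.30],o)
r.servo_line([.565,.036,.245],speed=.2)
print('hit',r.servo_line([.65,.036,.245],speed=.06,contact_N=.6),status.get_tcp_pos())
r.servo_line([.70,.037,.245],speed=.08)
for c in ['top','scene']:
    im=viewer.get_image(c); np.save(f'{c}1.npy',im,allow_pickle=True); W=cloud(im); z=W[...,2]
    arm=(z>.355)&(z<.385)&(W[...,1]>.13)&(W[...,1]<.36)&(W[...,0]>.55)&(W[...,0]<.85)
    Q=W[arm]; k=np.polyfit(Q[:,1],Q[:,0],1); print('arm',len(Q),k,'angle',-np.arctan(k[0])-.0143)
    hd=nets.regions_of(c,'lamp_head'); print([(h['p'],np.round(at_z(im,h['point'],.24),3)) for h in hd[:2]])
print(status.get_clock(),status.get_ft_force())
cv2.imwrite('pics/s2.png',cv2.resize(im['image'][100:330,150:430],None,fx=2.6,fy=2.6))
E
python3 d.py
```

```text
hit True [0.60664997 0.03592711 0.2446443 ]
arm 584 [-0.16956509  0.75779083] angle 0.1536674356656267
[(0.86, array([0.774, 0.154, 0.24 ]))]
arm 509 [-0.16293508  0.7615333 ] angle 0.14721576361439914
[(0.9, array([0.699, 0.127, 0.24 ])), (0.67, array([ 0.552, -0.045,  0.24 ]))]
8.825 [-0.16516551 -0.05235682  0.12743077]
```

View pics/s2.png

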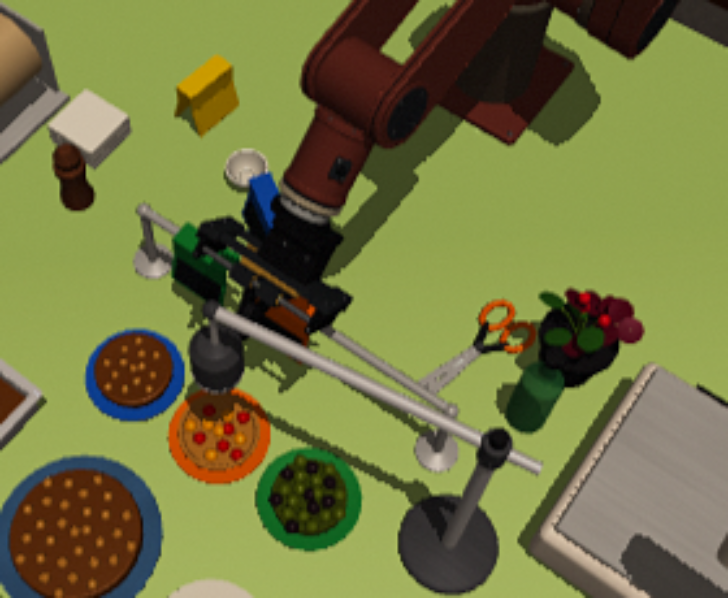

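The lamp is nearly over the orange dish (0.15 rad), with about 10 mm left to push. Then I retreat and look down with the wrist camera.

```bash
cat > e.py <<'E'
from h import *
r.servo_line([.7105,.038,.245],speed=.05)
r.servo_line([.56,.036,.255],speed=.3)
r.servo_line([.48,.036,.33],speed=.3)
eoat.open_gripper()
r.move_to([.52,-.10,.38],down(-.2))
for c in ['top','scene']:
    im=viewer.get_image(c); np.save(f'{c}2.npy',im,allow_pickle=True); W=cloud(im); z=W[...,2]
    arm=(z>.355)&(z<.385)&(W[...,1]>.13)&(W[...,1]<.36)&(W[...,0]>.55)&(W[...,0]<.85)
    Q=W[arm]; k=np.polyfit(Q[:,1],Q[:,0],1); print('arm',len(Q),'angle',-np.arctan(k[0])-.0143)
im=viewer.get_image('wrist'); np.save('w2.npy',im,allow_pickle=True); cv2.imwrite('pics/w2.png',im['image'])
W=cloud(im); hsv=cv2.cvtColor(im['image'],cv2.COLOR_BGR2HSV).astype(int); z=W[...,2]
for n,(a,b),lo,hi in [('green',(50,80),.148,.162),('orange',(5,18),.148,.162),('blue',(100,125),.083,.097)]:
    m=(hsv[...,0]>=a)&(hsv[...,0]<=b)&(hsv[...,1]>110)&(z>lo)&(z<hi)
    if m.sum()<30: print(n,m.sum());continue
    rc=cv2.minAreaRect(W[m][:,:2].astype(np.float32)*1000); print(n,m.sum(),rc,W[m].mean(0).round(4))
m=(hsv[...,1]<70)&(abs(z-.148)<.008); P=W[m]; k=np.polyfit(P[:,1],P[:,0],1)
for _ in range(4):
    g=abs(P[:,0]-np.polyval(k,P[:,1]))<.006; k=np.polyfit(P[g,1],P[g,0],1)
print('bar',g.sum(),k,P[g,1].min(),P[g,1].max())
print(status.get_clock())
E
python3 e.py
```

```text
arm 595 angle 0.18947917973106465
arm 520 angle 0.18354578199566596
green 1932 ((606.47802734375, -105.1982421875), (34.23309326171875, 89.71479797363281), 1.0531054735183716) [ 0.606  -0.1037  0.155 ]
orange 2575 ((604.1585693359375, 32.04703140258789), (34.30324172973633, 89.61554718017578), 1.005490779876709) [0.6035 0.0323 0.155 ]
blue 1322 ((459.7049255371094, -108.42750549316406), (89.03605651855469, 34.029483795166016), 57.7587890625) [ 0.4604 -0.1073  0.0903]
bar 669 [-0.01022027  0.60333499] -0.21070452783387886 -0.013129357355573036
13.3583
```

View pics/w2.png

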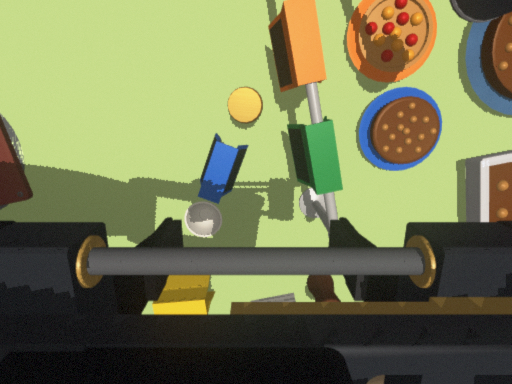

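The wrist view shows the green ticket at px (322,157), the orange ticket at (297,48), and blue at (222,168) between the jar (245,104) and the bowl (203,219). The yellow look-alike at (180,295) stays untouched. The lamp reads about 0.186. I refine the dish positions, then pick the green ticket.

```bash
cat > f.py <<'E'
from h import *
def fit(P):
    f=lambda p:np.hypot(P[:,0]-p[0],P[:,1]-p[1])
    from scipy.optimize import least_squares
    # outer rim: keep farthest points per angle
    c=np.array(cv2.minEnclosingCircle(P.astype(np.float32))[0]); return c
for n in ['w2','top2','scene2','top0','scene0']:
    im=np.load(n+'.npy',allow_pickle=True).item(); W=cloud(im); hsv=cv2.cvtColor(im['image'],cv2.COLOR_BGR2HSV).astype(int); z=W[...,2]
    for nm,(a,b),yc in [('green',(50,80),.188),('orange',(3,20),.038),('blue',(98,125),-.112)]:
        m=(hsv[...,0]>=a)&(hsv[...,0]<=b)&(hsv[...,1]>140)&(z<.05)&(z>.006)&(np.hypot(W[...,0]-.765,W[...,1]-yc)<.08)
        m=cv2.morphologyEx(m.astype(np.uint8),cv2.MORPH_OPEN,np.ones((2,2)))>0
        if m.sum()<40: continue
        c,rad=cv2.minEnclosingCircle(W[m][:,:2].astype(np.float32)*1000); print(n,nm,m.sum(),np.round(c,1),round(rad,1))
E
python3 f.py
```

```text
w2 orange 5896 [769.3  37.6] 74.1
w2 blue 1433 [ 771.6 -116. ] 73.5
top2 green 555 [758.9 187. ] 69.1
top2 orange 1017 [762.5  36. ] 70.3
top2 blue 220 [681.7 -82. ] 154.9
scene2 green 546 [761.6 193.5] 71.3
scene2 orange 991 [765.3  43.5] 70.6
scene2 blue 294 [785.9 -74.3] 99.4
top0 green 491 [738.2 164.9] 98.9
top0 orange 773 [740.   44.5] 91.3
top0 blue 423 [ 763.  -114.3] 70.1
scene0 green 546 [763.6 195.1] 70.5
scene0 orange 1061 [765.9  43.3] 70.7
scene0 blue 290 [ 769.3 -105.3] 69.3
```

```bash
cat > g.py <<'E'
from h import *
r.move_to([.606,-.105,.24],down(.016))
r.servo_line([.606,-.105,.139],speed=.15)
eoat.gripper_close(15)
print(status.get_finger_gap())
r.servo_line([.606,-.105,.27],speed=.15)
print(status.get_finger_gap(),status.get_ft_force(),status.get_clock())
E
python3 g.py
```

```text
0.3888034094207212
0.38874178607341103 [ 0.08669095 -0.26733044 -1.42631635] 16.825
```

```bash
cat > i.py <<'E'
from h import *
r.servo_line([.602,.185,.27],speed=.25)
r.servo_line([.602,.185,.150],speed=.15)
print('seat',r.servo_line([.602,.185,.136],speed=.04,contact_N=3),status.get_tcp_pos(),status.get_ft_force())
eoat.open_gripper()
r.servo_line([.602,.185,.25],speed=.2)
r.move_to([.53,.10,.38],down(.0))
im=viewer.get_image('wrist'); np.save('w3.npy',im,allow_pickle=True); cv2.imwrite('pics/w3.png',im['image'])
W=cloud(im); hsv=cv2.cvtColor(im['image'],cv2.COLOR_BGR2HSV).astype(int); z=W[...,2]
for n,(a,b),lo,hi in [('green',(50,80),.14,.17),('orange',(5,18),.148,.162),('blue',(100,125),.083,.097)]:
    m=(hsv[...,0]>=a)&(hsv[...,0]<=b)&(hsv[...,1]>110)&(z>lo)&(z<hi)
    if m.sum()<30: print(n,m.sum());continue
    rc=cv2.minAreaRect(W[m][:,:2].astype(np.float32)*1000); print(n,m.sum(),rc,W[m].mean(0).round(4),W[m][:,2].std())
for nm,(a,b),yc in [('green',(50,80),.188),('orange',(3,20),.038),('blue',(98,125),-.112)]:
        m=(hsv[...,0]>=a)&(hsv[...,0]<=b)&(hsv[...,1]>140)&(z<.05)&(z>.006)&(np.hypot(W[...,0]-.765,W[...,1]-yc)<.08)
        m=cv2.morphologyEx(m.astype(np.uint8),cv2.MORPH_OPEN,np.ones((2,2)))>0
        if m.sum()>40: c,rad=cv2.minEnclosingCircle(W[m][:,:2].astype(np.float32)*1000); print('dish',nm,m.sum(),np.round(c,1),round(rad,1))
print(status.get_clock())
E
python3 i.py
```

```text
seat True [0.60282145 0.18516369 0.13795766] [1.75635201 0.91743097 1.11581301]
green 2329 ((602.3709716796875, 185.01319885253906), (34.41115951538086, 88.59196472167969), 1.0901397466659546) [0.6015 0.1862 0.1546] 0.002018816969208417
orange 1630 ((604.1204833984375, 34.80820846557617), (34.23918914794922, 85.54987335205078), 1.1423547267913818) [0.6038 0.0364 0.1549] 0.0009554659157112454
blue 706 ((455.29608154296875, -114.778564453125), (75.27075958251953, 33.549190521240234), 57.71954345703125) [ 0.4539 -0.1178  0.0902] 0.0010157353246973515
dish green 430 [731.8 195.7] 54.8
dish orange 4514 [770.5  33.5] 75.0
dish blue 344 [691.9  28.8] 153.5
22.025
```

View pics/w3.png

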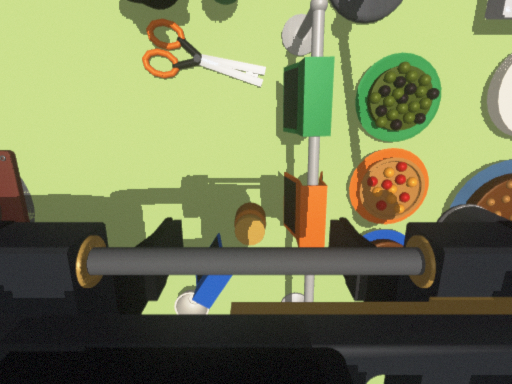

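Green is seated level on the bar at y=0.185, level with its dish, and the orange ticket is undisturbed. Next, blue.

```bash
cat > j.py <<'E'
from h import *
r.move_to([.46,-.108,.22],down(-.562))
r.servo_line([.46,-.108,.074],speed=.15)
eoat.gripper_close(15); print(status.get_finger_gap())
r.servo_line([.46,-.108,.27],speed=.2)
print(status.get_finger_gap(),status.get_ft_force())
r.servo_line([.606,-.114,.27],rot=down(.016),speed=.15)
r.servo_line([.606,-.114,.150],speed=.15)
print('seat',r.servo_line([.606,-.114,.136],speed=.04,contact_N=3),status.get_tcp_pos(),status.get_ft_force())
eoat.open_gripper()
r.servo_line([.606,-.114,.25],speed=.2)
r.move_to([.50,-.06,.40],down(0))
im=viewer.get_image('wrist'); np.save('w4.npy',im,allow_pickle=True); cv2.imwrite('pics/w4.png',im['image'])
W=cloud(im); hsv=cv2.cvtColor(im['image'],cv2.COLOR_BGR2HSV).astype(int); z=W[...,2]
for n,(a,b) in [('green',(50,80)),('orange',(5,18)),('blue',(100,125))]:
    m=(hsv[...,0]>=a)&(hsv[...,0]<=b)&(hsv[...,1]>110)&(z>.14)&(z<.17)
    if m.sum()<30: print(n,m.sum());continue
    rc=cv2.minAreaRect(W[m][:,:2].astype(np.float32)*1000); print(n,m.sum(),rc,W[m].mean(0).round(4),W[m][:,2].std())
print(status.get_clock())
E
python3 j.py
```

```text
0.39194003554371626
0.3886067105240537 [ 0.03083379 -0.10602242 -1.6247143 ]
seat True [ 0.6067415  -0.11420808  0.13785811] [1.59269105 0.22955714 1.06407239]
green 0
orange 2277 ((604.2012939453125, 32.48075866699219), (34.849449157714844, 92.55284881591797), 0.8065395355224609) [0.6028 0.0335 0.1544] 0.002527792983622833
blue 1425 ((606.276611328125, -114.40068817138672), (33.94216537475586, 88.75825500488281), 0.7608667612075806) [ 0.6037 -0.1075  0.1542] 0.0026906837692272003
31.35
```

View pics/w4.png

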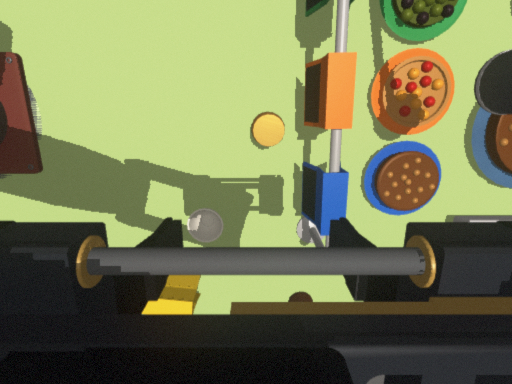

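```bash
cat > k.py <<'E'
from h import *
import sys
r.move_to([.25,-.5,.35],down(-.2))
for n in ['w4','top','scene']:
    if n=='w4': im=np.load('w4.npy',allow_pickle=True).item()
    else: im=viewer.get_image(n); cv2.imwrite(f'pics/{n}5.png',im['image']); np.save(f'{n}5.npy',im,allow_pickle=True)
    W=cloud(im); hsv=cv2.cvtColor(im['image'],cv2.COLOR_BGR2HSV).astype(int); z=W[...,2]
    for nm,(a,b),yc,s in [('green',(50,80),.188,1),('orange',(3,20),.038,0),('blue',(98,125),-.112,-1)]:
        col=(hsv[...,0]>=a)&(hsv[...,0]<=b)&(hsv[...,1]>120)
        m=col&(z<.05)&(z>.006)&(np.hypot(W[...,0]-.765,W[...,1]-yc)<.077)
        nn,lab,st,_=cv2.connectedComponentsWithStats(m.astype(np.uint8)); 
        if nn>1: m=lab==1+st[1:,4].argmax()
        t=col&(z>.148)&(z<.162)&(np.hypot(W[...,0]-.605,W[...,1]-yc)<.08)
        for k,mm in (('dish',m),('ticket',t)):
            if mm.sum()<40: continue
            Q=W[mm][:,:2]; c,rad=cv2.minEnclosingCircle(Q.astype(np.float32)*1000); print(n,nm,k,mm.sum(),np.round(c,1),round(rad,1),'rect',[np.round(v,1) for v in cv2.minAreaRect(Q.astype(np.float32)*1000)] if k=='ticket' else '')
    arm=(z>.355)&(z<.385)&(W[...,1]>.13)&(W[...,1]<.36)&(W[...,0]>.55)&(W[...,0]<.85)
    Q=W[arm]
    if len(Q)>100: k=np.polyfit(Q[:,1],Q[:,0],1); print('arm angle',-np.arctan(k[0])-.0143)
    hd=(z>.2)&(z<.275)&(np.hypot(W[...,0]-.765,W[...,1]-.04)<.07); 
    if hd.sum()>50: print('head',[np.round(q,1) for q in cv2.minEnclosingCircle(W[hd][:,:2].astype(np.float32)*1000)])
    if n!='w4':
      for o in ['jar','dip_bowl','napkins','mill','oil','scissors','plant']:
        print(o,[np.round(at_z(im,x['point'],0)[:2],3).tolist() for x in nets.spot_point(n,o)[:2]])
print(status.get_clock())
a=cv2.imread('pics/top5.png')[110:300,110:420]; cv2.imwrite('pics/t5.png',cv2.resize(a,None,fx=2.55,fy=2.55))
a=cv2.imread('pics/scene5.png')[100:330,150:430]; cv2.imwrite('pics/s5.png',cv2.resize(a,None,fx=2.6,fy=2.6))
E
python3 k.py
```

```text
w4 green dish 1210 [761.4 174.1] 67.5 rect 
w4 orange dish 5407 [764.3  37.8] 70.3 rect 
w4 orange ticket 2189 [604.3  32.3] 47.6 rect [array([604.3,  32.9]), array([34.8, 90.9]), np.float64(1.1)]
w4 blue dish 1247 [ 766.7 -112.1] 69.8 rect 
w4 blue ticket 1351 [ 606.4 -114.3] 46.7 rect [array([ 606.2, -114.4]), array([33.9, 88.8]), np.float64(0.6)]
head [array([762.4,  38. ]), np.float64(32.5)]
top green dish 590 [761.1 190. ] 69.8 rect 
top green ticket 315 [602.1 186.8] 46.8 rect [array([601.7, 186.6]), array([33. , 88.4]), np.float64(1.1)]
top orange dish 1033 [763.5  40.1] 69.9 rect 
top orange ticket 337 [604.   33.8] 46.6 rect [array([603.6,  33.8]), array([34. , 87.4]), np.float64(0.8)]
top blue dish 443 [ 766.5 -110.5] 69.5 rect 
top blue ticket 313 [ 605.2 -113.6] 46.1 rect [array([ 604.8, -113.6]), array([31.3, 88.1]), np.float64(0.9)]
arm angle 0.19156132618499974
head [array([762.1,  39.5]), np.float64(32.1)]
jar [[0.522, -0.021], [0.48, 0.362]]
dip_bowl [[0.409, -0.191], [0.497, -0.433]]
napkins [[0.431, 0.252], [0.494, -0.442]]
mill [[0.848, 0.05], [0.511, -0.027]]
oil [[0.472, 0.364]]
scissors [[0.498, -0.444], [0.434, 0.256]]
plant [[0.387, 0.363]]
scene green dish 546 [763.6 188.5] 69.8 rect 
scene green ticket 256 [604.7 186.3] 46.2 rect [array([605.7, 185.8]), array([88.6, 34.7]), np.float64(89.6)]
scene orange dish 999 [764.4  39.8] 71.6 rect 
scene orange ticket 247 [604.8  32.6] 47.6 rect [array([606.2,  33. ]), array([37.4, 90.6]), np.float64(0.8)]
scene blue dish 344 [ 768.2 -111.3] 69.8 rect 
scene blue ticket 216 [ 608.5 -114.3] 46.5 rect [array([ 609.2, -113.1]), array([35.8, 90.7]), np.float64(1.4)]
arm angle 0.1833456577947872
head [array([766.6,  40.1]), np.float64(32.6)]
jar []
dip_bowl [[0.413, -0.186]]
napkins [[0.489, -0.448]]
mill [[0.583, -0.383]]
oil [[0.388, 0.372]]
scissors [[0.444, 0.257]]
plant [[0.386, 0.36], [0.449, 0.259]]
33.9917
```

View pics/t5.png

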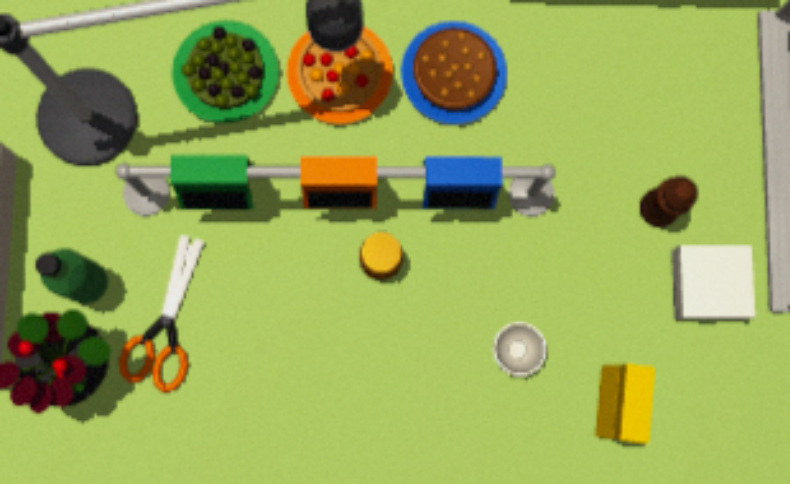

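View pics/s5.png

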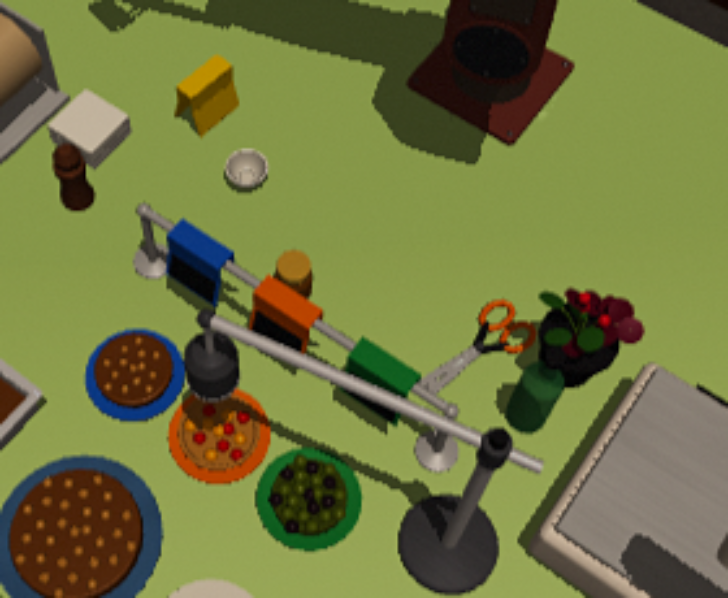

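```bash
python3 -c "
from h import *
r.job_done(); print(status.get_clock())"
```

```text
the job is handed in; nothing more can be done
the job is handed in; nothing more can be done
```

The job is handed in, at about 34 s of the 72 s allowed. I pushed the lamp off the rail, then lifted the green ticket over the orange one onto its place, then hung the blue ticket.

These are the last checks, from the top, scene and wrist pictures:

- **Lamp:** the head measured at about (0.764, 0.039), directly over the middle (orange) dish. The arm angle read 0.18 to 0.19.
- **Tickets:** all three sit astride the bar and parallel to it, with their tops level at z ≈ 0.155. Along the rail, green is at y ≈ 0.186 and blue at y ≈ −0.114, each within about 1 mm of its dish's centre line. Orange is unmoved at y ≈ 0.033.
- **Everything else:** the jar, bowl, scissors, napkins, plant, oil, mill and the yellow look-alike look unmoved, and I saw no contact with the dishes or food.

**What disagreed:**
- Before the moves, the top and scene cameras differed by up to 7–9 mm on where the dishes were. In the final pictures they agreed within 2 mm.
- The trained networks mislabelled some of the side objects in the last pictures, and the scene network did not find the jar at all. I judged those objects by eye from the two pictures.

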